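Pre-press a blank tile, then unlatch the press head and hold it open

ROBOT

A 6-joint arm with a two-finger parallel gripper is mounted at the origin on the work surface. World frame = base frame: x ahead of the robot, y to its left, z up, the work surface at z = 0. Lengths are in mm, angles in rad, forces in N, time in s.
With the tool pointing down it reaches from about 400 to 825 mm from the base axis. Payload 7 kg.
Tool frame: the origin (TCP) lies between the finger pads; the fingertips stand 19 mm ahead of it and the grasp point (between the pads) is the TCP; z points along the fingers, y is the line along which they close (so a half turn about z gives the same grasp; the last joint's range is limited). The gripper opens to 85 mm and grips with 20 to 120 N. Pads are 22 mm wide; open, the fingers measure 114 mm over their backs; the gripper's body (76 mm by 85 mm) begins 54 mm behind the grasp point. The pads swing forward as they close: fully open they stand 13 mm farther back than shut.
Start: joints at [-1.009, 0.359, 0.012, 0, -1.224, -0.288], TCP at [182.488, -649.841, 250.302] pointing down, gripper open.
Joint ranges: [-3.07, 3.07], [-1.43, 2.12], [-1.02, 1.25], [-3.03, 1.67], [-3.05, -0], [-3.03, 3.03]. Speed limits (rad/s): [2.39, 2.39, 3.01, 3.14, 3.14, 3.14].

INTERFACE

Orientations are given as a unit quaternion [x, y, z, w].
In Python, from workcell import bot, cams, order gives the robot as it stands. The module is installed in compiled form; this text tells all that it offers.
- The arm moves only by the tool step_arm, never from a script. Its argument "increments" is one flat list of numbers, 7 for each row, row after row: the shift along the world's x, y, z as a fraction of full scale, then the turn, a rotation vector about the world's x, y, z as a fraction of full scale, then the opening, from 0 (shut) to 1 (fully open). A call has 1 to 12 rows; each row shifts and turns the commanded pose from where the row before left it; what a row does not reach is not made up. Full scale, the value 1, is 4 cm for a shift and 8 degrees for a turn. A row lasts 1/10 s, in which the tool goes at most 50 mm and 8.59 degrees, less where a joint would pass 70% of its speed; a pose out of reach is approached as far as the arm can. A call with a number of a shift or a turn outside -1 to 1 is refused whole. A call with a gripper value outside its range is refused whole. The fingers move at their own pace and stop on an object; "newtons" is the grip in N (left out, the last holds). Time passes only in rows, so rows that do not move let the fingers close. It gives the time, the measured TCP pose, the force, the opening and the grip force at its end, in the units of the state.
- bot.state(): the state, without advancing time (a new reading comes with each control period).
- cams.read_camera(name): name is "scene" or "top" or "wrist"; returns the picture (420x560x3 uint8, red, green, blue); there is no depth.
- cams.camera_model(name): a dict with "vertical_fov" (degrees; the focal length in pixels is half the picture's height over the tangent of half this angle, whatever the lens; pixels are square), "cx", "cy" (the principal point, pixels), "view" (4x4, takes a point from world to camera coordinates); the wrist camera has in their place "mount" (4x4, takes a point from camera to tool coordinates, whose origin is the TCP and whose axes are the flange's). Camera axes: x right, y up, looking along -z (the intrinsics and any distortion apply to the point x, -y, -z); pixel columns grow to the right and rows downward; lengths in mm; the calibration is good to about 2 mm. A picture is of the moment at which its call begins: read the wrist's pose just before it. camera_model takes no time and is no camera call.
- order.sign_off(): hands the job in; it is judged then, once.
The state is a dict: "time_s": time; "joint_pos": joint angles; "qvel": joint speeds; "tau": joint torques, N m; "position": TCP position; "tool_rot": TCP orientation; "contact_force": force on the tool from outside, world axes, zero at the start; "ft_torque": the same for the moment, N m; "finger_gap": finger opening in mm; "grip_force": force on a finger pad.
Only numpy, scipy, OpenCV 4.12 (cv2) and the standard library are available. Lean on these libraries where they do the work, as an engineer would, in place of code of your own. Each camera call takes 0.05 s, during which the arm holds its last target. There are 200 camera calls.

TASK

A blank tile lies in the small tile press, but the press head is not yet shut: push the head down by the palm pad on its nose until it is fully closed and the spring latch has snapped in under the locking ball, and leave it shut for a good three seconds. Then pull the latch grip out sideways against its spring, lift the head off the ball with the latch still out, and finish while still holding the head up, its nose at least 12 cm above where it sits when closed (nothing else holds it up). Leave the tile lying in the press and the other things on the bench where they are.

Things in the scene. Friction and masses are not known exactly. Their poses are not given: they have to be found in the camera images.
- press: Fixed base of a small yellow tile press, 360 x 200 mm. Origin: centre of its underside, on the table; z up; x runs from its front (ball, nose) to its rear; latch grip on the +y side. Hinge axis of the head: parallel to y at x 145, z 110 mm. Lower platen 150 mm square over the origin, top 71 mm up. Ball 32 mm wide, at x -140, y 0. Black box at y -102 to -152, x 10 to 110, 91 mm high.
- head (a joint): Angle (rad) of the head about the rear hinge: 0 shut, grows as the nose rises, stop 0.9. Yellow arm along press x, heated platen 150 x 150 mm under it, coupler nose in front. Starts at about 0.11 (nose 32 mm high), latch bolt lying on the ball. Shutting it at the palm pad takes 4 to 12 N, then the latch snaps and locks. Unlocked it weighs 2 to 7 N at the nose, falls when let go, has no stay.
- palm_pad (a point): Centre of the top of the black rubber palm pad, 50 x 44 mm, on the nose at the front end of the head; moves with the head. With the head shut it is level, at press frame x -140, y 0, z 173 mm (285 mm in front of the hinge axis). Nothing of the head near it stands higher. The nose under it is 52 (x) by 46 (y) mm.
- latch (a joint): Sideways position (m) of the spring latch in the nose: 0 = home (bolt under the ball when the head is shut), grows as it is pulled out along the press's +y axis, stop at 0.016. The spring pulls back with about 11 N at home, 16 N at the stop. The ball is free from 0.008 on. Once the nose is clear above the ball the latch may go back.
- latch_grip (a point): Grip point on the latch's black upright lug, 24 (x) by 14 (y) mm, 66 mm high, at the outer end of the 10 mm bolt; moves with both, cannot turn. The point is on its mid-line, 18 mm below its top, 45 mm above the bolt. Head shut, latch home: press frame x -140, y 95, z 140 mm. Free gap to the nose 65 mm (to the low barrel round the bolt 32 mm). Can be pinched across y from above and lifted by.
- ball_top (a point): Top of the fixed locking ball: a steel ball stud, 32 mm wide, on a 14 mm neck, with a flat-bottomed skirt under which the bolt locks; 128 mm above the table.
- tile: White ceramic blank tile, 108 x 108 x 8 mm, loose, lying flat on the lower platen's pad under the head. Origin: centre of its underside. It stays where it is.
- cleaner: White plastic bottle, 64 mm across, 170 mm high, standing 50 mm or so off the -y side of the press; origin under its centre. Leave it alone.
- tape_roll: Cardboard-coloured roll of tape lying flat, 84 mm across, 20 mm high, off the -y side of the press's rear; origin under its centre. Leave it alone.
- scraper: Hand scraper with a wooden handle, 200 mm long, lying flat on the table in front of the press's nose, across its x axis. Leave it alone.

How it is judged (in metres and radians):
On the way, in this order (a step that is already met when the one before it is completed fails the run):
1. the head is fully closed with the latch home under the ball, for three seconds (value of joint head below 0.012 rad and value of joint latch below 0.003 m), for 2.8 s.
2. the latch is pulled out sideways while the head is still down (value of joint latch above 0.006 m and value of joint head below 0.05 rad), for 0.02 s.
3. the head is lifted off the ball, nose 11 cm up or more (value of joint head above 0.39 rad), for 0.1 s.
At the end, for the whole second after the job is handed in: The head is held still by the fingers with its nose at least 11 cm above its closed position (hinge angle above 0.39 rad, slower than 0.1 rad/s), the fingers in contact with it, the tile flat on the lower platen within 15 mm of where it started (value of joint head above 0.39 rad and velocity of joint head between -0.1 and 0.1 rad/s and contact force between the fingers and press above 1 N and z of tile in the frame of press between 0.066 and 0.076 m and distance of tile from where it was at the start of the episode below 0.015 m); the arm keeps its last pose, push and grip.
It fails at once if the bottle, tape roll or scraper was moved by more than 20 mm (distance of any of cleaner, tape_roll, scraper from where it was at the start of the episode above 0.02 m).
It fails at once if the tile was pushed about in the press by more than 15 mm (distance of tile from where it was at the start of the episode above 0.015 m).
It also fails if it takes over 54 s, if anything falls off the work surface, if the arm or the gripper's body presses on something with over 40 N, if the wrist force passes 120 N, or if a joint passes its speed limit or range.

## Working session

There is one attempt and no reset: what is moved stays moved. The work goes in short steps, Python scripts to look and compute and a tool call to move; the robot and the scene stay as the last step left them, time stands still between calls to the robot, and variables do not carry over. Pictures are saved under pics/ and viewed, at most 10 in all, crops included, and the job is handed in when it is done.

Besides the shell and the picture viewer there is one more tool, called after "Call:" as name(argument=value, ...), one argument or row to a line, values as JSON. step_arm: Moves the arm, as the interface text tells. Shift numbers are shares of 4 cm and turn numbers shares of 8 degrees, none past 1 either way. Its arguments: {"type":"object","properties":{"increments":{"type":"array"},"newtons":{"type":"number"}},"required":["increments"]}

```bash
mkdir -p pics; python3 - <<'E'
from workcell import bot,cams,order
import cv2,json,numpy as np
np.set_printoptions(precision=4,suppress=True)
print(bot.state())
for n in ("scene","top"):
    im=cams.read_camera(n); cv2.imwrite(f"pics/{n}0.png",im[:,:,::-1]); print(n,cams.camera_model(n))
print(cams.camera_model("wrist"))
E
```

```text
{'time_s': 0.0, 'joint_pos': array([-1.0089,  0.3594,  0.0111, -0.0003, -1.2241, -0.2881]), 'qvel': array([-0.0014, -0.0012,  0.0025,  0.001 ,  0.0017, -0.0012]), 'tau': array([  0.001 , -58.3317,  29.3425,   6.9364,  -0.0058,  -0.    ]), 'position': array([ 182.3882, -649.4268,  249.3753]), 'tool_rot': array([-0.1364,  0.9906,  0.0008, -0.0002]), 'contact_force': array([-0.073 ,  1.2418,  0.7066]), 'ft_torque': array([ 0.0256,  0.042 , -0.0263]), 'grip_force': 0.0, 'finger_gap': 85.12110708351331}
scene {'vertical_fov': 46.10060680486095, 'cx': 278.8938345453571, 'cy': 214.465054914489, 'view': array([[   -0.682 ,     0.7313,     0.0046,   308.9294],
       [   -0.5674,    -0.5331,     0.6276,   274.3686],
       [    0.4614,     0.4254,     0.7785, -1300.3787],
       [    0.    ,     0.    ,     0.    ,     1.    ]])}
top {'vertical_fov': 53.10676937736209, 'cx': 286.51002597126006, 'cy': 212.34165646600263, 'view': array([[  -0.0157,   -0.9997,   -0.0181,   86.6062],
       [   0.9938,   -0.0176,    0.1096, -573.371 ],
       [  -0.1099,   -0.0162,    0.9938, -863.4179],
       [   0.    ,    0.    ,    0.    ,    1.    ]])}
{'vertical_fov': 68.93855413023773, 'cx': 278.0649825112403, 'cy': 207.56334810297767, 'mount': array([[   0.0014,    0.9613,    0.2756,   69.6668],
       [   1.    ,   -0.0012,   -0.0012,   -0.051 ],
       [  -0.0009,    0.2757,   -0.9613, -123.0047],
       [   0.    ,    0.    ,    0.    ,    1.    ]])}
```

View pics/scene0.png

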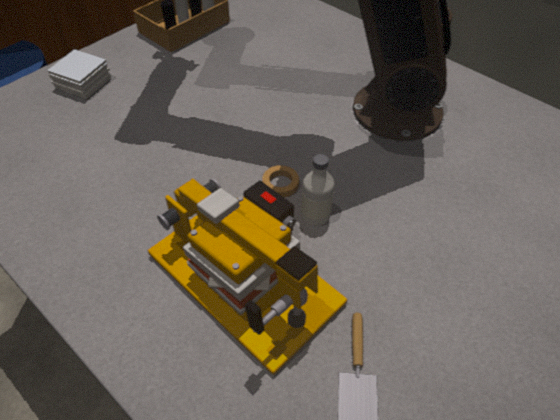

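View pics/top0.png

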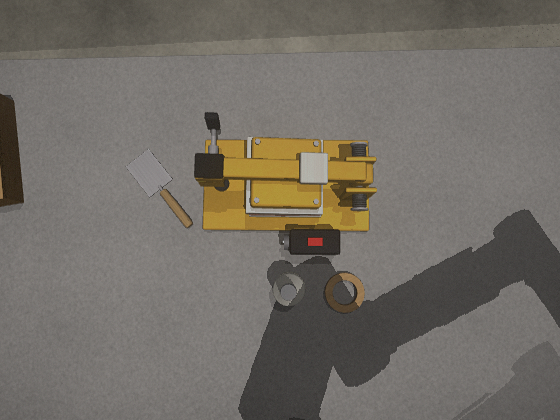

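```bash
cat > h.py <<'E'
import numpy as np,cv2
from workcell import bot,cams,order
np.set_printoptions(precision=4,suppress=True)
def ray(n,u,v):
    m=cams.camera_model(n); f=210/np.tan(np.radians(m["vertical_fov"]/2))
    V=m["view"]; d=np.array([(u-m["cx"])/f,-(v-m["cy"])/f,-1.]); R=V[:3,:3]
    return -R.T@V[:3,3], R.T@d
def onz(n,p,z):
    o,d=ray(n,*p); return o+d*(z-o[2])/d[2]
def tri(p,q):
    o1,d1=ray("scene",*p);o2,d2=ray("top",*q)
    s=np.linalg.lstsq(np.c_[d1,-d2],o2-o1,rcond=None)[0]
    a,b=o1+d1*s[0],o2+d2*s[1]; return (a+b)/2,np.linalg.norm(a-b)
E
python3 - <<'E'
from h import *
t=cv2.imread("pics/top0.png");s=cv2.imread("pics/scene0.png")
def dark(im,box,th=60):
    x0,y0,x1,y1=box;m=(im.max(2)<th).astype(np.uint8);k=np.zeros_like(m);k[y0:y1,x0:x1]=m[y0:y1,x0:x1]
    c=max(cv2.findContours(k,0,2)[0],key=cv2.contourArea);return c
for nm,b in (("pad",(185,145,228,185)),("lug",(198,105,225,135))):
    c=dark(t,b);r=cv2.minAreaRect(c);print(nm,r,cv2.boundingRect(c))
    z=204 if nm=="pad" else 207
    print([onz("top",p,z).round() for p in cv2.boxPoints(r)],onz("top",r[0],z))
h=cv2.cvtColor(t,cv2.COLOR_BGR2HSV);m=cv2.inRange(h,(15,120,60),(35,255,255))
c=max(cv2.findContours(cv2.morphologyEx(m,3,np.ones((9,9))),0,2)[0],key=cv2.contourArea);r=cv2.minAreaRect(c);print("base",r)
print([onz("top",p,12).round() for p in cv2.boxPoints(r)])
cv2.imwrite("pics/crop.png",np.vstack([cv2.resize(t[100:240,190:380],None,fx=2.9,fy=2.9,interpolation=2)[:290],cv2.resize(s[235:335,225:415],None,fx=2.9,fy=2.9,interpolation=2)]))
E
```

```text
pad ((208.498291015625, 165.529296875), (28.30401611328125, 24.956859588623047), 3.3664605617523193) (194, 153, 30, 26)
[array([620., 235., 204.]), array([665., 233., 204.]), array([661., 183., 204.]), array([616., 186., 204.])] [640.4643 209.2945 204.    ]
lug ((212.0, 121.0), (14.0, 18.0), 0.0) (205, 112, 15, 19)
[array([704., 215., 207.]), array([736., 215., 207.]), array([736., 191., 207.]), array([703., 190., 207.])] [719.5606 202.8725 207.    ]
base ((285.51068115234375, 183.70013427734375), (181.15724182128906, 92.76508331298828), 0.7638984322547913)
[array([544., 279.,  12.]), array([752., 278.,  12.]), array([ 738., -125.,   12.]), array([ 532., -114.,   12.])]
```

View pics/crop.png

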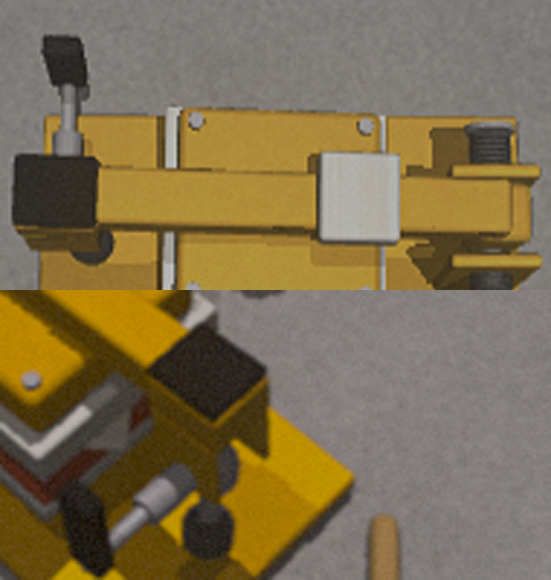

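```bash
python3 - <<'E'
from h import *
print("pad",tri((296.7,262.6),(208.5,165.5)))
T=lambda x,y:(190+x/2.9,100+y/2.9)
S=lambda x,y:(225+x/2.9,235+(y-290)/2.9)
print("lugtop",tri(S(80,490),T(63,46)),onz("top",T(63,46),207))
# base edges: sub-fit yellow left/top/bottom/right lines
t=cv2.imread("pics/top0.png");h=cv2.cvtColor(t,cv2.COLOR_BGR2HSV);m=cv2.inRange(h,(12,100,40),(38,255,255))>0
bot_=np.array([(u,np.where(m[:,u])[0].max()+.5) for u in list(range(206,280))+list(range(345,364))])
top_=np.array([(u,np.where(m[:,u])[0].min()-.5) for u in list(range(222,240))+list(range(330,350))])
lef=np.array([(np.where(m[v])[0].min()-.5,v) for v in range(190,226)])
for n,e in(("bot",bot_),("top",top_),("left",lef)):
    P=np.array([onz("top",p,12)[:2] for p in e]);vx,vy,x,y=cv2.fitLine(P.astype(np.float32),cv2.DIST_HUBER,0,.01,.01).ravel();print(n,np.degrees(np.arctan2(vy,vx)),x,y)
E
```

```text
pad (array([640.4373, 210.0771, 202.565 ]), np.float64(1.2774852294938885))
lugtop (array([733.5609, 206.7591, 192.5234]), np.float64(1.377955126348591)) [728.9144 203.3963 207.    ]
bot 56.63068 492.00476 108.52209
top 88.802475 739.7925 72.08816
left 82.88238 595.9912 500.97406
```

Call:
step_arm(
  increments=[0.48,0.88,0.2,0,0,0.37,0.3,0.48,0.88,0.2,0,0,0.37,0,0.48,0.88,0.2,0,0,0.37,0,0.48,0.88,0.2,0,0,0.37,0,0.48,0.88,0.2,0,0,0.37,0,0.48,0.88,0.2,0,0,0.37,0,0.48,0.88,0,0,0,0.37,0,0.48,0.88,0,0,0,0.37,0,0.48,0.88,0,0,0,0.37,0,0.48,0.88,0,0,0,0.37,0,0.48,0.88,0,0,0,0.37,0,0.48,0.88,0,0,0,0.37,0],
  newtons=40,
)

```text
time_s: 1.3
position: [413.2, -225.8, 298.3]
tool_rot: [-0.433, 0.901, 0.0, 0.0]
contact_force: [1.2, -0.6, 0.8]
finger_gap: 0.3
grip_force: 0.0
```

Call:
step_arm(
  increments=[0.48,0.88,0,0,0,0.37,0,0.48,0.88,0,0,0,0.37,0,0.48,0.88,0,0,0,0.37,0,0.48,0.88,0,0,0,0.37,0,0.48,0.88,0,0,0,0.37,0,0.48,0.88,0,0,0,0.37,0,0.48,0.88,0,0,0,0.37,0,0.48,0.88,0,0,0,0.37,0,0.48,0.88,0,0,0,0.37,0,0.48,0.88,0,0,0,0.37,0,0.48,0.88,0,0,0,0.37,0,0,0,0,0,0,0.37,0],
)

```text
time_s: 2.5
position: [625.4, 163.5, 296.2]
tool_rot: [-0.688, 0.725, 0.0, -0.001]
contact_force: [-0.5, 0.2, -0.8]
finger_gap: 0.3
grip_force: 0.0
```

Call:
step_arm(
  increments=[0,0,0,0,0,0,0,0,0,0,0,0,0,0,0,0,0,0,0,0,0],
)

```text
time_s: 2.8
position: [623.8, 159.0, 298.5]
tool_rot: [-0.686, 0.728, -0.0, 0.0]
contact_force: [0.2, -0.7, -0.1]
finger_gap: -0.2
grip_force: 0.0
```

```bash
cat >> h.py <<'E'
from scipy.spatial.transform import Rotation as Ro
def wray(st,u,v):
    m=cams.camera_model("wrist"); f=210/np.tan(np.radians(m["vertical_fov"]/2))
    d=m["mount"][:3,:3]@np.array([(u-m["cx"])/f,-(v-m["cy"])/f,-1.]); R=Ro.from_quat(st["tool_rot"])
    return st["position"]+R.apply(m["mount"][:3,3]), R.apply(d)
def wz(st,p,z):
    o,d=wray(st,*p); return o+d*(z-o[2])/d[2]
E
python3 - <<'E'
from h import *
import pickle
s=bot.state();im=cams.read_camera("wrist");cv2.imwrite("pics/w1.png",im[:,:,::-1]);pickle.dump(s,open("w1.pkl","wb"));print(s["position"],s["tool_rot"])
E
```

```text
[623.8172 159.0407 298.5455] [-0.686   0.7276 -0.      0.0001]
```

View pics/w1.png

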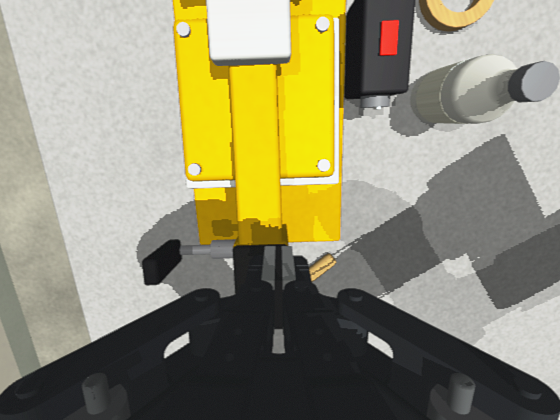

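```bash
python3 - <<'E'
from h import *
import pickle
s=pickle.load(open("w1.pkl","rb"))
im=cv2.imread("pics/w1.png")
for n,a,b in(("baseR",(342,187),(340.5,240)),("baseL",(194,189),(197.5,243)),("platenR",(335,18),(333,178)),("platenL",(177,18),(187,178))):
    z=12 if n[0]=="b" else 125
    A,B=wz(s,a,z),wz(s,b,z);d=A-B;print(n,A[:2],B[:2],np.degrees(np.arctan2(-d[0],-d[1])))
for p in((254,65),(262,240)): print(wz(s,p,165)[:2],wz(s,p,190)[:2])
print("lug",wz(s,(153,270),207))
cv2.imwrite("pics/w1c.png",cv2.resize(im[180:300,120:360],None,fx=3,fy=3,interpolation=2))
E
```

```text
baseR [537.6161 182.8424] [539.7391 260.6418] 1.56306757384999
baseL [739.9363 173.9579] [745.5252 253.3682] 4.0258352444969
platenR [566.4365   8.661 ] [569.2213 147.42  ] 1.1497309131865245
platenL [701.4361   0.9301] [712.2737 139.1625] 4.48287901158162
[636.1001  47.9107] [634.548   51.9205]
[640.3595 192.4514] [638.3924 182.3757]
lug [723.2076 195.5436 207.    ]
```

View pics/w1c.png

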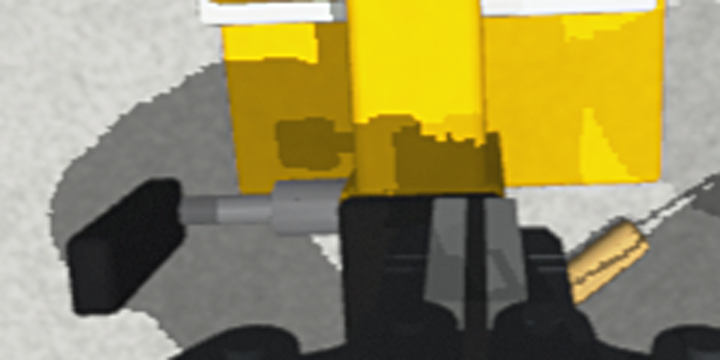

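Call:
step_arm(
  increments=[0.22,0.67,0,0,0,0,0,0.22,0.67,0,0,0,0,0,0,0,-0.85,0,0,0,0,0,0,-0.75,0,0,0,0,0,0,-0.15,0,0,0,0,0,0,-0.15,0,0,0,0,0,0,-0.15,0,0,0,0,0,0,-0.15,0,0,0,0],
)

```text
time_s: 3.65
position: [642.8, 213.5, 212.8]
tool_rot: [-0.687, 0.727, -0.001, 0.002]
contact_force: [-0.5, -0.1, 0.8]
finger_gap: 0.1
grip_force: 0.0
```

Call:
step_arm(
  increments=[0,0,-0.15,0,0,0,0,0,0,-0.15,0,0,0,0,0,0,0,0,0,0,0],
)

```text
time_s: 3.95
position: [641.3, 213.0, 197.4]
tool_rot: [-0.687, 0.727, 0.0, -0.001]
contact_force: [0.2, -0.4, 0.9]
finger_gap: -0.0
grip_force: 0.0
```

```bash
python3 - <<'E'
from h import *
s=cams.read_camera("scene")[:,:,::-1];t=cams.read_camera("top")[:,:,::-1]
a=cv2.resize(s[200:360,200:400],(500,400),interpolation=2);b=cv2.resize(t[95:215,180:280],(300,360),interpolation=2)
c=np.zeros((400,800,3),np.uint8);c[:,:500]=a;c[:360,500:]=b;cv2.imwrite("pics/c2.png",c);print(bot.state()["position"],bot.state()["contact_force"])
E
```

```text
[641.7548 213.2023 198.2152] [-0.5561 -0.7306 -0.9075]
```

View pics/c2.png

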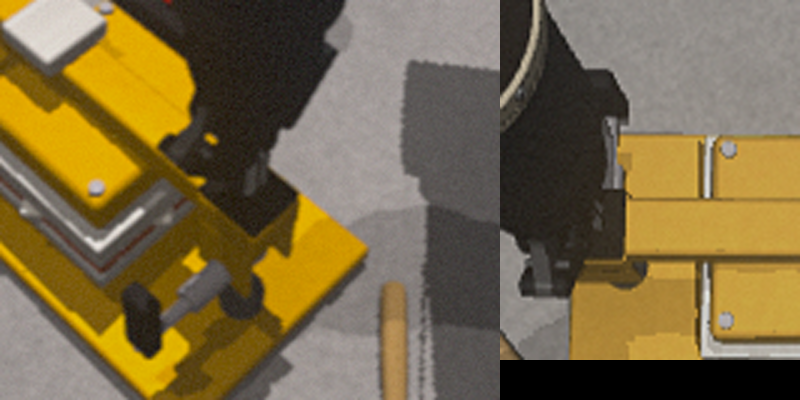

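Call:
step_arm(
  increments=[0,0,-0.08,0,0,0,0,0,0,0,0,0,0,0],
)

```text
time_s: 4.25
position: [641.6, 213.3, 194.8]
tool_rot: [-0.687, 0.727, 0.0, -0.0]
contact_force: [-0.4, -0.2, -0.8]
finger_gap: -0.2
grip_force: 0.0
```

Call:
step_arm(
  increments=[0,0,-0.08,0,0,0,0,0,0,0,0,0,0,0],
)

```text
time_s: 4.45
position: [641.8, 213.4, 191.8]
tool_rot: [-0.687, 0.727, -0.0, 0.0]
contact_force: [-0.5, 0.2, 0.3]
finger_gap: -0.2
grip_force: 0.0
```

Call:
step_arm(
  increments=[0,0,-0.08,0,0,0,0,0,0,0,0,0,0,0],
)

```text
time_s: 4.65
position: [641.9, 213.5, 191.4]
tool_rot: [-0.687, 0.727, -0.001, 0.001]
contact_force: [-6.0, -0.1, 13.8]
finger_gap: -0.3
grip_force: 7.3
```

Call:
step_arm(
  increments=[0,0,-0.04,0,0,0,0,0,0,0,0,0,0,0],
)

```text
time_s: 4.85
position: [641.9, 213.5, 191.3]
tool_rot: [-0.687, 0.727, -0.001, 0.001]
contact_force: [-9.0, -1.0, 22.8]
finger_gap: 0.3
grip_force: 11.2
```

Call:
step_arm(
  increments=[0,0,-0.04,0,0,0,0,0,0,0,0,0,0,0],
)

```text
time_s: 5.05
position: [641.9, 213.5, 191.3]
tool_rot: [-0.687, 0.726, -0.001, 0.002]
contact_force: [-13.6, -0.9, 31.5]
finger_gap: 0.1
grip_force: 15.2
```

Call:
step_arm(
  increments=[0,0,0.2,0,0,0,0,0,0,0.7,0,0,0,0,0,0,0.7,0,0,0,0,0.5,-0.6,0.5,0,0,0,0.3,0.5,-0.6,0.3,0,0,0,0.6,0,0,0,0,0,0,0.6,0,0,0,0,0,0,0.6,0,0,0,0,0,0,0.6,0,0,0,0,0,0,0.6,0,0,0,0,0,0,0.6,0,0,0,0,0,0,0.6,0,0,0,0,0,0,0.6],
)

```text
time_s: 6.25
position: [681.5, 165.7, 281.5]
tool_rot: [-0.687, 0.727, 0.0, -0.0]
contact_force: [-0.3, 0.8, 0.2]
finger_gap: 51.1
grip_force: 0.0
```

```bash
python3 - <<'E'
from h import *
import pickle
st=bot.state();w=cams.read_camera("wrist")[:,:,::-1];pickle.dump(st,open("w2.pkl","wb"));cv2.imwrite("pics/w2.png",w)
s=cams.read_camera("scene")[:,:,::-1];cv2.imwrite("pics/s2.png",s);cv2.imwrite("pics/t2.png",cams.read_camera("top")[:,:,::-1])
c=np.zeros((420,800,3),np.uint8);c[:,:480]=w[:,:480];c[:320,480:]=cv2.resize(s[250:350,220:320],(320,320),interpolation=2);cv2.imwrite("pics/c3.png",c);print(st["position"],st["finger_gap"])
E
```

```text
[681.5277 165.7007 281.4763] 51.12016168641913
```

View pics/c3.png

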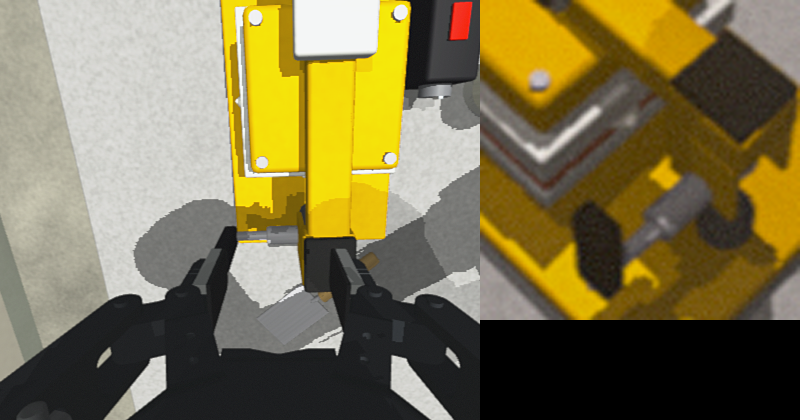

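```bash
python3 - <<'E'
from h import *
import pickle
st=pickle.load(open("w2.pkl","rb"))
S=lambda x,y:(220+(x-480)/3.2,250+y/3.2)
for z in (173,177,185): print(z,onz("scene",S(735,83),z))
print("lug",onz("scene",S(590,213),158),onz("scene",S(600,249),130))
# pad in wrist: corners
P=[wz(st,p,173) for p in((304,238),(355,238),(355,292),(308,292))];print(np.array(P))
g=cv2.cvtColor(cv2.imread("pics/s2.png")[250:350,220:320],6)
k=(g<45).astype(np.uint8);n,l,q,c=cv2.connectedComponentsWithStats(k);print([(q[i],c[i]) for i in range(1,n) if q[i][4]>60])
E
```

```text
173 [640.3204 218.426  173.    ]
177 [642.2794 219.9586 177.    ]
185 [646.1974 223.0238 185.    ]
lug [734.0007 210.2037 158.    ] [734.8021 216.5047 130.    ]
[[661.8957 189.1828 173.    ]
 [620.5915 191.4834 173.    ]
 [619.8763 241.1218 173.    ]
 [660.0466 238.874  173.    ]]
[(array([ 60,  11,  38,  33, 439], dtype=int32), array([78.6401, 27.836 ])), (array([ 29,  63,  16,  30, 321], dtype=int32), array([36.6355, 77.1028])), (array([68, 62, 17, 16, 94], dtype=int32), array([76.2234, 70.2766]))]
```

Call:
step_arm(
  increments=[0.67,0.6,0,0,0,0,0.7,0.67,0.6,0,0,0,0,0.7,0,0,-0.75,0,0,0,0.7,0,0,-0.75,0,0,0,0.7,0,0,-0.3,0,0,0,0.7,0,0,-0.3,0,0,0,0.7,0,0,0,0,0,0,0.7,0,0,0,0,0,0,0.7],
)

```text
time_s: 7.2
position: [735.8, 213.4, 198.9]
tool_rot: [-0.687, 0.727, -0.0, 0.001]
contact_force: [-0.5, -0.3, 0.3]
finger_gap: 59.7
grip_force: 0.0
```

```bash
python3 - <<'E'
from h import *
s=cams.read_camera("scene")[:,:,::-1];t=cams.read_camera("top")[:,:,::-1];w=cams.read_camera("wrist")[:,:,::-1]
a=cv2.resize(s[240:360,200:320],(400,400),interpolation=2)
c=np.zeros((400,800,3),np.uint8);c[:,:400]=a;c[:,400:]=cv2.resize(w[150:350,180:380],(400,400));cv2.imwrite("pics/c4.png",c);print(bot.state()["position"],bot.state()["time_s"])
E
```

```text
[735.8827 213.5487 199.3024] 7.35
```

View pics/c4.png

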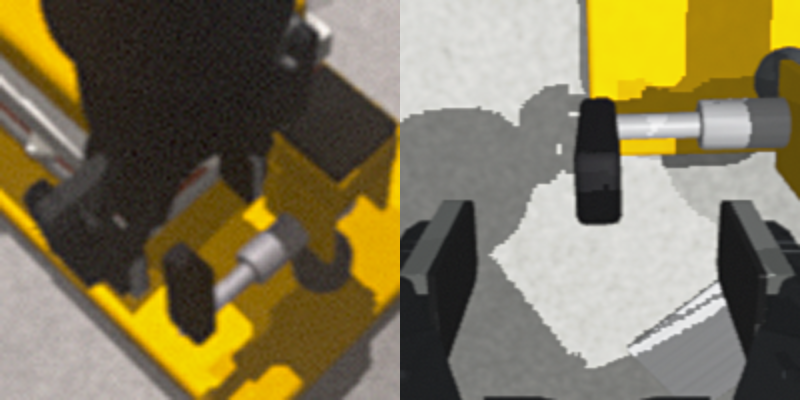

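```bash
python3 - <<'E'
from h import *
s=bot.state();print(wz(s,(279,243),158),wz(s,(279,225),158),wz(s,(279,261),158),s["position"])
E
```

```text
[735.5756 212.2442 158.    ] [734.9729 201.2418 158.    ] [736.2    223.6413 158.    ] [735.8827 213.5487 199.3024]
```

Call:
step_arm(
  increments=[0,0,-0.5,0,0,0,0.7,0,0,-0.5,0,0,0,0.7,0,0,-0.44,0,0,0,0.7,0,0,0,0,0,0,0.7,0,0,0,0,0,0,0.5,0,0,0,0,0,0,0.3,0,0,0,0,0,0,0,0,0,0,0,0,0,0,0,0,0,0,0,0,0,0,0,0,0,0,0,0],
  newtons=60,
)

```text
time_s: 8.35
position: [735.9, 213.5, 141.3]
tool_rot: [-0.687, 0.727, -0.001, 0.001]
contact_force: [-0.1, -0.7, 5.5]
finger_gap: 13.3
grip_force: 58.7
```

Call:
step_arm(
  increments=[0,0,0,0,0,0,0,0,0,0,0,0,0,0,0,0,0,0,0,0,0,0,0,0,0,0,0,0,0,0,0,0,0,0,0,0,0,0,0,0,0,0,0.1,-0.005,0,0,0,0,0,0.1,-0.005,0,0,0,0,0,0.1,-0.005,0,0,0,0,0,0.05,0,0,0,0,0,0,0,0,0,0,0,0,0,0,0,0,0,0,0,0],
)

```text
time_s: 9.55
position: [746.5, 213.1, 140.8]
tool_rot: [-0.687, 0.727, 0.001, -0.002]
contact_force: [-14.9, 0.7, 13.1]
finger_gap: 13.6
grip_force: 59.6
```

Call:
step_arm(
  increments=[0.05,0,0,0,0,0,0,0,0,0,0,0,0,0,0,-0.036,0.284,0.286,-0.013,0,0,0,-0.047,0.283,0.286,-0.013,0,0,0,-0.058,0.281,0.286,-0.013,0,0,0,0,0,0,0,0,0],
)

```text
time_s: 10.15
position: [747.2, 207.7, 172.9]
tool_rot: [-0.685, 0.726, 0.045, 0.041]
contact_force: [-13.9, 6.3, -3.7]
finger_gap: 13.3
grip_force: 59.2
```

Call:
step_arm(
  increments=[0,-0.07,0.278,0.286,-0.013,0,0,0,-0.08,0.275,0.286,-0.013,0,0,0,-0.092,0.272,0.286,-0.013,0,0,0,-0.102,0.268,0.286,-0.013,0,0,0,-0.113,0.264,0.286,-0.013,0,0,0,0,0,0,0,0,0],
)

```text
time_s: 10.75
position: [747.0, 189.7, 227.2]
tool_rot: [-0.678, 0.717, 0.115, 0.112]
contact_force: [-14.4, 6.6, -1.5]
finger_gap: 13.6
grip_force: 59.0
```

Call:
step_arm(
  increments=[0,-0.123,0.259,0.286,-0.013,0,0,0,-0.134,0.254,0.286,-0.013,0,0,0,-0.144,0.248,0.286,-0.013,0,0,0,-0.154,0.242,0.286,-0.013,0,0,0,0,0,0,0,0,0,0,0,0,0,0,0,0],
)

```text
time_s: 11.35
position: [746.4, 168.7, 265.9]
tool_rot: [-0.667, 0.705, 0.17, 0.167]
contact_force: [-15.2, 6.0, -2.8]
finger_gap: 13.6
grip_force: 59.5
```

```bash
python3 - <<'E'
from h import *
s=cams.read_camera("scene")[:,:,::-1];cv2.imwrite("pics/s5.png",s);x=bot.state();print(x["position"],x["contact_force"],x["joint_pos"])
E
```

```text
[746.2959 168.8743 265.5713] [-13.6385   6.2899  -3.3285] [ 0.2375  0.4784  0.3364 -0.4797 -1.3263 -0.1987]
```

View pics/s5.png

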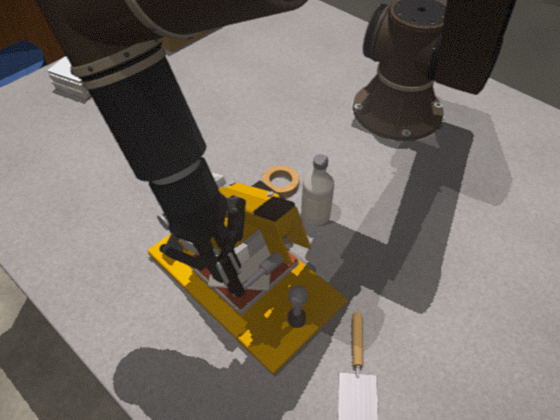

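```bash
python3 -c "
from workcell import order;print(order.sign_off())"
```

```text
the job is handed in; nothing more can be done
None
```

I pushed the press head shut and latched it for over three seconds, then pulled the latch out and lifted the head. I handed the job in at about 11 s with the grip still holding the nose roughly 12.5 cm up; sign-off gave no verdict.

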